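# Store four collection pieces in their foam mounts

### The arm

A 6-joint arm with a two-finger parallel gripper is mounted at the origin on the work surface. World frame = base frame: x ahead of the robot, y to its left, z up, the work surface at z = 0. Lengths are in m, angles in rad, forces in N, time in s.
With the tool pointing down it reaches from about 0.325 to 0.9 m from the base axis. Payload 3.5 kg.
Tool frame: the origin (TCP) lies midway between the tips of the shut fingers; the grasp point (between the pads) lies 19 mm behind it (arm.tcp_to_grasp is the distance from the TCP to the grasp point, in m); z points along the fingers, y is the line along which they close (so a half turn about z gives the same grasp; the last joint's range is limited). The gripper opens to 85 mm and grips with 20 to 120 N. Pads are 22 mm wide; open, the fingers measure 114 mm over their backs; the gripper's body (76 mm by 85 mm) begins 54 mm behind the grasp point. The pads swing forward as they close: fully open they stand 13 mm farther back than shut.
Start: joints at [-0.103, 0.276, -0.026, 1.268, 0, 1.467], TCP at [0.625, -0, 0.231] pointing down, gripper open.
Joint ranges: [-3.12, 3.12], [-0.85, 1.88], [-1.08, 1.24], [-1.95, 2.15], [-1.57, 1.53], [-3.14, 3.14]. Speed limits (rad/s): [2.57, 2.57, 3.14, 3.14, 3.14, 3.14].

### API

Orientations are given as a unit quaternion [x, y, z, w].
In Python, from cell import arm, viewer, spotter gives the robot as it stands.
- The arm moves only by the shell command python3 -m crank 'ROWS' [OPENING] [FORCE]. ROWS is JSON, one flat list of numbers, 4 for each row, row after row: the shift along the tool's x, y, z in units of 30 mm (1.0 is 30 mm), then the turn about the tool's z in units of 6 degrees (1.0 is 6 degrees). In form: [dx, dy, dz, turn, dx, dy, dz, turn, ...]. A call has 1 to 20 rows; each row is the pose to reach, as a shift and turn from the pose commanded when the call began, along the tool's axes at that moment; what a row does not reach only later rows make up. A row lasts 1/8 s, in which the tool goes at most 62.5 mm and 10.7 degrees, less where a joint would pass 70% of its speed; a pose out of reach is approached as far as the arm can. A call with a gripper value outside its range is refused whole. OPENING is the opening, from -1 (shut) to 1 (fully open), so that 0 is half open, set as the call begins (- or left out, the last holds). The fingers move at their own pace and stop on an object; FORCE is the grip in N (left out, the last holds). Time passes only in rows, so rows that repeat a pose let the fingers close. It gives the time, the measured TCP pose, the force, the opening and the grip force at its end, in the units of the state.
- arm.get_obs(): the state, without advancing time (a new reading comes with each control period).
- viewer.snapshot(name): name is "scene" or "side" or "wrist"; returns a dict with "frame" (384x512x3 uint8, blue, green, red), "camera_matrix" (3x3 intrinsics, pixels), "pose" (4x4, takes a point from camera to world coordinates). Camera axes: x right, y down, z forward; pixel columns grow to the right and rows downward; lengths in m; the calibration is good to about 2 mm. A picture is of the moment at which its call begins. There is no depth.
- arm.finish_job(): hands the job in; it is judged then, once.
Trained networks look in a picture, given as the dict that the camera call returned (one of the last four; its "shot" number tells which), for a name from the list of things; names that differ only in an ending like _2 or _b are one class to them, and where a whole thing is asked for, a point or a joint stands for the part that bears it (a point fixed in the world has none). Each returns a list of dicts, best first, with "conf" (0 to 1); they miss things now and then, are a little off and sometimes report something else, mostly with a low value. They report only what shows in the picture. A call takes as long as a camera call. They do not tell look-alikes from the thing itself.
- spotter.find_in(picture, thing): "location" ([x, y, z] in m, in the coordinates of the camera as it stood for that picture, good to about 4 mm: the middle of the surface that is visible of it).
The state is a dict: "time_s": time; "q": joint angles; "dq": joint speeds; "effort": joint torques, N m; "eef_pos": TCP position; "tcp_rot": TCP orientation; "ft_force": force on the tool from outside, world axes, zero at the start; "ft_torque": the same for the moment, N m; "gripper_width": finger opening in m; "gripper_force": force on a finger pad.
Only numpy, scipy, OpenCV 4.12 (cv2) and the standard library are available. Lean on these libraries where they do the work, as an engineer would, in place of code of your own. Each camera call takes 0.05 s, during which the arm holds its last target. There are 200 camera calls.

### The job

Put each of the four museum pieces - brass candlestick, copper beaker, square caddy and flat iron - into the grey foam mount whose recess is cut to the shape and size of its foot (each recess is a little larger all round), so that it stands upright, flat on the recess floor. Set each piece down gently, without dropping or tipping it, and leave the glass jar and the roll of tape where they stand.

Things in the scene. Friction and masses are not known exactly. Their poses are not given: they have to be found in the camera images.
- candlestick: Loose brass candlestick, upright, 0.36 to 0.56 kg. Round foot 72 mm in diameter, thin stem (16 mm), drip pan 42 mm in diameter at 60 to 66 mm height, above it a plain cylindrical nozzle 26 mm in diameter from 67 to 120 mm height (a good place to grip). Origin: centre of the underside; z up its axis; yaw is of no account.
- beaker: Loose plain copper beaker without handle, upright and open at the top, a straight cylinder 50 mm in diameter, 80 mm high, wall 3.5 mm, 0.2 to 0.31 kg. Can be gripped across its outside. Origin: centre of the underside; z up its axis; yaw is of no account.
- caddy: Loose square white ceramic tea caddy, upright, 54 x 54 mm and 74 mm high, with a round steel lid (36 mm in diameter, 12 mm high, fixed to it) on top, 86 mm over all, 0.28 to 0.44 kg. Can be gripped across two flat sides. Origin: centre of the underside; x and y square to its sides, z up.
- iron: Loose old flat iron of dark steel standing on its flat sole, 0.48 to 0.75 kg. Sole 110 mm long (x) and 60 mm wide (y) with a pointed nose at +x, body 28 mm high. Above it on two posts a wooden handle bar along x, 94 mm long, 22 mm wide (y), from 68 to 92 mm height, centred 3 mm behind the origin: grip it across y near its middle, the balance point is within about 6 mm of the origin. Origin: centre of the sole; x to the nose, z up. May lie in its mount either way round.
- mount_candlestick: Fixed grey foam mount, a 116 x 116 mm block 22 mm high with the large round recess, 88 mm in diameter, in its top face, 10 mm deep, with a white floor 12 mm above the table. Origin: centre of the block's underside, straight below the centre of the recess; x and y along the block's sides (turned up to 0.6 rad), z up. It belongs to the candlestick.
- mount_beaker: Fixed grey foam mount, a 100 x 100 mm block 22 mm high with the small round recess, 66 mm in diameter, in its top face, 10 mm deep, with a white floor 12 mm above the table. Origin: centre of the block's underside, straight below the centre of the recess; x and y along the block's sides (turned up to 0.6 rad), z up. It belongs to the beaker.
- mount_caddy: Fixed grey foam mount, a 100 x 100 mm block 22 mm high with a square recess, 70 x 70 mm in its top face, 10 mm deep, with a white floor 12 mm above the table. Origin: centre of the block's underside, straight below the centre of the recess; x and y along the block's sides (turned up to 0.6 rad), z up. It belongs to the caddy.
- mount_iron: Fixed grey foam mount, a 156 x 106 mm block 22 mm high with an oblong recess, 126 mm (x) by 76 mm (y) in its top face, 10 mm deep, with a white floor 12 mm above the table. Origin: centre of the block's underside, straight below the centre of the recess; x along the long side (turned up to 0.6 rad), z up. It belongs to the flat iron.
- jar: Bystander: closed amber glass jar with black cap, 42 mm in diameter, 65 mm high, loose, standing between the pieces and the mounts. Origin: centre of the underside.
- tape: Bystander: roll of clear tape lying flat, 48 mm in diameter, 24 mm high, loose, between the pieces and the mounts. Origin: centre of the underside.
Mind the look-alikes: they are no part of the job. Leave any purple look-alike of the mount_candlestick alone.

How it is judged:
At the end, for the whole second after the job is handed in: Each piece is at rest in its own mount: origin within 13 mm of the mount's centre horizontally, underside less than 4 mm above the recess floor, tilt under 0.06 rad; the jar stands upright (under 0.3 rad), jar and tape within 30 mm of where they were (horizontal distance between candlestick and mount_candlestick below 0.013 m and z of candlestick in the frame of mount_candlestick below 0.016 m and angle between each of candlestick, beaker, caddy, iron's own z axis and vertical below 0.06 rad and linear speed of each of candlestick, beaker, caddy, iron below 0.02 m/s and angular speed of each of candlestick, beaker, caddy, iron below 0.2 rad/s and horizontal distance between beaker and mount_beaker below 0.013 m and z of beaker in the frame of mount_beaker below 0.016 m and horizontal distance between caddy and mount_caddy below 0.013 m and z of caddy in the frame of mount_caddy below 0.016 m and horizontal distance between iron and mount_iron below 0.013 m and z of iron in the frame of mount_iron below 0.016 m and angle between jar's own z axis and vertical below 0.3 rad and distance of each of jar, tape from where it was at the start of the episode below 0.03 m); the robot touches nothing.
It fails at once if a piece is toppled (tilted by more than 0.6 rad) (angle between any of candlestick, beaker, caddy, iron's own z axis and vertical above 0.6 rad).
It fails at once if a piece is dropped or thrown: it moves faster than 0.6 m/s without being held (a free fall of about 18 mm) ((linear speed of candlestick above 0.6 m/s and contact force between the fingers and candlestick below 0.1 N) or (linear speed of beaker above 0.6 m/s and contact force between the fingers and beaker below 0.1 N) or (linear speed of caddy above 0.6 m/s and contact force between the fingers and caddy below 0.1 N) or (linear speed of iron above 0.6 m/s and contact force between the fingers and iron below 0.1 N)).
It fails at once if the glass jar or the tape roll is moved by more than 30 mm, or the jar is knocked over (distance of any of jar, tape from where it was at the start of the episode above 0.03 m or angle between jar's own z axis and vertical above 0.3 rad).
It also fails if it takes over 118 s, if anything falls off the work surface, if the arm or the gripper's body presses on something with over 40 N, if the wrist force passes 120 N, or if a joint passes its speed limit or range.

## Working session

There is one attempt and no reset: what is moved stays moved. The work goes in short steps, Python scripts to look and compute and a shell command to move; the robot and the scene stay as the last step left them, time stands still between calls to the robot, and variables do not carry over. Pictures are saved under pics/ and viewed, at most 16 in all, crops included, and the job is handed in when it is done.

```bash
ls; mkdir -p pics; cat > h.py <<'E'
import numpy as np, cv2
from cell import arm, viewer, spotter
from scipy.spatial.transform import Rotation as R
def snap(n,f=None):
    p=viewer.snapshot(n)
    if f: cv2.imwrite('pics/'+f,p['frame'])
    return p
def find(p,t):
    T=np.array(p['pose']); 
    return [(round(d['conf'],2),(T[:3,:3]@np.array(d['location'])+T[:3,3]).round(4)) for d in spotter.find_in(p,t)]
def ray(p,u,v,z):
    T=np.array(p['pose']);d=T[:3,:3]@np.linalg.inv(p['camera_matrix'])@[u,v,1];o=T[:3,3]
    return o+d*(z-o[2])/d[2]
def proj(p,X):
    T=np.linalg.inv(p['pose']);c=T[:3,:3]@np.array(X)+T[:3,3];q=np.array(p['camera_matrix'])@c
    return q[:2]/q[2]
E
python3 - <<'E'
from h import *
o=arm.get_obs();print(o['eef_pos'],o['tcp_rot'],o['gripper_width'],arm.tcp_to_grasp)
T=['candlestick','beaker','caddy','iron','mount_candlestick','mount_beaker','mount_caddy','mount_iron','jar','tape']
for n in('scene','side'):
    p=snap(n,n+'0.png')
    print(n,np.array(p['pose'])[:3,3])
    for t in T:
        print(t,[(c,x.tolist(),proj(p,x).round().tolist()) for c,x in find(p,t)])
E
```

```text
pics
[6.24215256e-01 7.07816507e-05 2.30144814e-01] [ 7.07113875e-01  7.07098783e-01 -7.06587365e-04 -8.82976212e-04] 0.08522810538120476 0.0187
scene [1.18891401 0.53419546 1.00551909]
candlestick [(0.6, [0.4543, 0.0905, 0.0174], [284.0, 211.0])]
beaker [(0.59, [0.4114, -0.284, 0.0379], [191.0, 145.0])]
caddy [(0.63, [0.4509, -0.0777, 0.062], [236.0, 174.0])]
iron [(0.68, [0.3841, 0.2695, 0.0275], [354.0, 221.0]), (0.43, [0.6635, 0.1472, 0.0172], [257.0, 273.0])]
mount_candlestick [(0.94, [0.2299, 0.4211, 0.0145], [429.0, 213.0]), (0.93, [0.5374, 0.3816, 0.0232], [366.0, 283.0]), (0.44, [0.6651, 0.1464, 0.0133], [256.0, 274.0])]
mount_beaker [(0.56, [0.6582, -0.1205, 0.0232], [177.0, 222.0])]
mount_caddy [(0.63, [0.544, -0.3961, 0.0168], [136.0, 160.0])]
mount_iron [(0.85, [0.6638, 0.1452, 0.0133], [256.0, 273.0])]
jar [(0.58, [0.581, -0.0001, 0.0465], [229.0, 218.0]), (0.19, [0.4498, -0.0784, 0.0584], [236.0, 174.0])]
tape [(0.6, [0.5275, 0.2403, 0.0221], [317.0, 253.0])]
side [-0.15829649  1.17714487  1.02689304]
candlestick [(0.91, [0.4392, 0.0931, 0.0202], [257.0, 211.0])]
beaker [(0.62, [0.3743, -0.2572, 0.0522], [315.0, 156.0]), (0.5, [0.6488, -0.1218, 0.0222], [235.0, 164.0])]
caddy [(0.67, [0.4267, -0.0758, 0.0468], [282.0, 179.0])]
iron [(0.73, [0.354, 0.269, 0.0262], [255.0, 250.0])]
mount_candlestick [(0.95, [0.2254, 0.4259, 0.0175], [271.0, 303.0]), (0.57, [0.5302, 0.3835, 0.0153], [186.0, 259.0])]
mount_beaker []
mount_caddy [(0.73, [0.5331, -0.3909, 0.0205], [291.0, 138.0])]
mount_iron [(0.57, [0.6506, 0.1487, 0.0127], [196.0, 205.0]), (0.26, [0.4385, 0.0937, 0.0204], [257.0, 211.0])]
jar [(0.65, [0.5618, 0.0023, 0.0427], [238.0, 182.0])]
tape [(0.7, [0.3537, 0.2713, 0.0283], [255.0, 250.0])]
```

View pics/scene0.png

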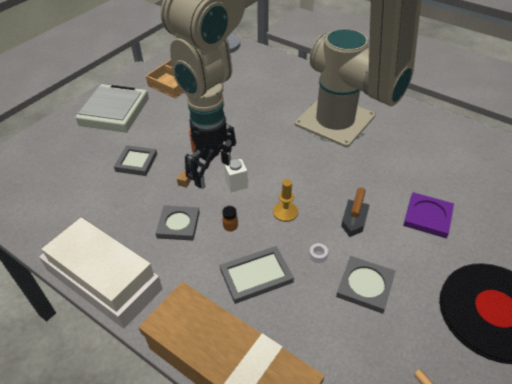

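View pics/side0.png

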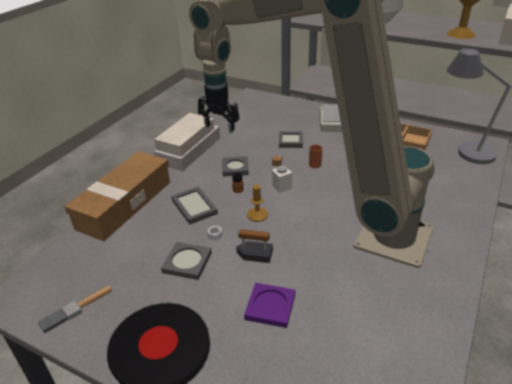

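The grey round mount at scene (366,283) is the candlestick's. The one at (429,213) is purple, so it is the look-alike. The square mount is at (136,160), the small round one at (177,222) and the oblong one at (257,273).

```bash
python3 - <<'E'
from h import *
p=snap('wrist','w0.png');print(np.array(p['pose']).round(3),np.array(p['camera_matrix']).round(1))
for uv in((0,0),(511,0),(511,383),(0,383)):print(ray(p,*uv,.022).round(3))
s=cv2.imread('pics/scene0.png');d=cv2.imread('pics/side0.png')
a=cv2.resize(s[250:320,320:410],(400,311),interpolation=2);b=cv2.resize(s[180:250,390:480],(400,311),interpolation=2)
c=cv2.resize(s[140:210,160:250],(400,289)[:1]+(289,),interpolation=2);e=cv2.resize(d[130:200,255:345],(400,289),interpolation=2)
cv2.imwrite('pics/crop.png',np.vstack([np.hstack([a,b]),np.hstack([c,e])]))
E
```

```text
[[ 1.    -0.001  0.001  0.625]
 [-0.001 -0.965 -0.263  0.067]
 [ 0.002  0.263 -0.965  0.374]
 [ 0.     0.     0.     1.   ]] [[267.9   0.  254.8]
 [  0.  267.9 189.1]
 [  0.    0.    1. ]]
[0.336 0.195 0.022]
[0.919 0.194 0.022]
[ 1.061 -0.371  0.022]
[ 0.194 -0.369  0.022]
```

View pics/crop.png

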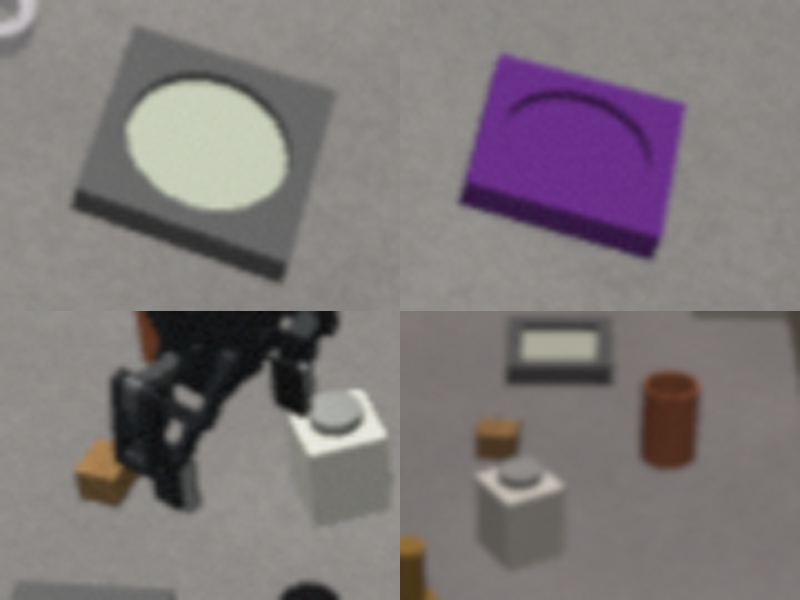

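View pics/w0.png

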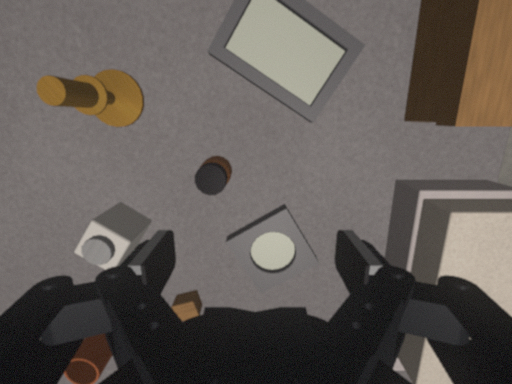

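The crop confirms it: the grey mount with the white round floor at scene (366,283) fits. The purple one at (429,213) has a purple floor and stays alone. The small tan block at (100,165) is clutter. The wrist view shows the candlestick foot (120,98), caddy (105,245), beaker (88,360), jar (212,178), oblong mount (287,50) and small round mount (272,250). Next I look at the left side.

```bash
python3 -m crank '[1.7,-1,-0.6,0, 3.4,-2,-1.2,0, 5,-3,-1.8,0, 6,-4,-2.4,0, 6,-4,-2.4,0, 6,-4,-2.4,0, 6,-4,-2.4,0]' && python3 - <<'E'
from h import *
p=snap('wrist','w1.png');print(np.array(p['pose']).round(3)[:3,3])
for t in ['candlestick','iron','mount_candlestick','mount_iron','jar','tape','caddy']:
    print(t,[(c,x.tolist(),proj(p,x).round().tolist()) for c,x in find(p,t)])
E
```

```text
time_s: 2.02
eef_pos: [0.5054, 0.1791, 0.3025]
tcp_rot: [0.708, 0.707, -0.001, -0.0]
ft_force: [-0.3, -0.6, -0.2]
gripper_width: 0.0856
gripper_force: 0.0
[0.506 0.246 0.445]
candlestick [(0.69, [0.4471, 0.1024, 0.0184], [220.0, 205.0])]
iron [(0.7, [0.3746, 0.2588, 0.0266], [167.0, 107.0])]
mount_candlestick [(0.98, [0.2305, 0.3785, 0.0208], [57.0, 18.0]), (0.77, [0.5306, 0.3632, 0.0146], [272.0, 31.0])]
mount_iron [(0.72, [0.6607, 0.1477, 0.0154], [349.0, 178.0])]
jar [(0.96, [0.5732, 0.0029, 0.0581], [296.0, 270.0])]
tape [(0.85, [0.5173, 0.2401, 0.0231], [262.0, 120.0])]
caddy [(0.61, [0.4387, -0.0667, 0.0329], [217.0, 297.0])]
```

View pics/w1.png

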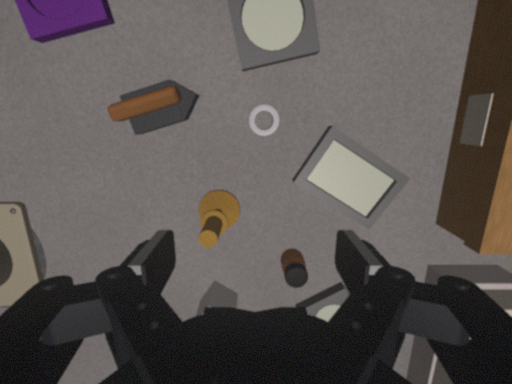

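Now the right side.

```bash
python3 -m crank '[-2,0,0,0, -4,0,0,0, -6,0,0,0, -8,0,0,0, -10,0,0,0, -12,0,0,0, -14,0,0,0, -16,-0.5,0,0, -17,-1,0,0, -17,-1,0,0, -17,-1,0,0, -17,-1,0,0]' && python3 - <<'E'
from h import *
p=snap('wrist','w2.png');print(np.array(p['pose']).round(3)[:3,3])
np.save('pose_w2.npy',p['pose'])
for t in ['beaker','caddy','mount_caddy','mount_beaker','jar']:
    print(t,[(c,x.tolist(),proj(p,x).round().tolist()) for c,x in find(p,t)])
E
```

```text
time_s: 3.92
eef_pos: [0.4754, -0.3288, 0.3034]
tcp_rot: [0.707, 0.708, 0.0, -0.0]
ft_force: [0.1, -0.2, 0.1]
gripper_width: 0.0855
gripper_force: 0.0
[ 0.476 -0.262  0.446]
beaker [(0.63, [0.3743, -0.2778, 0.043], [185.0, 127.0])]
caddy [(0.92, [0.4394, -0.1225, 0.0239], [228.0, 11.0])]
mount_caddy [(0.9, [0.5428, -0.3979, 0.0205], [295.0, 201.0])]
mount_beaker [(0.62, [0.648, -0.1406, 0.0187], [376.0, 28.0])]
jar []
```

View pics/w2.png

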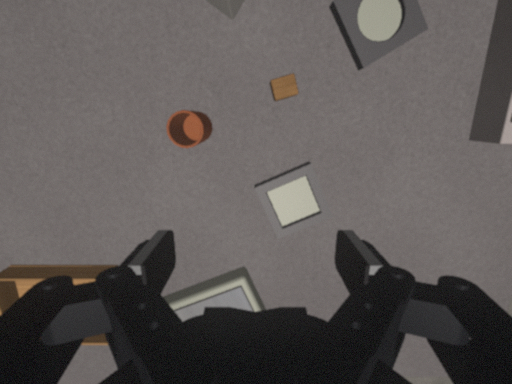

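Third view: beaker rim (186,128), square mount floor (293,200) and small round mount (380,18). I measure the whole scene from the three wrist views.

```bash
cat > m.py <<'E'
from h import *
P2=np.load('pose_w2.npy');K=np.array([[267.9,0,254.8],[0,267.9,189.1],[0,0,1]])
def P(t):
    T=P2.copy();T[:3,3]=t;return dict(pose=T,camera_matrix=K)
def blobs(img,mask,p,z,amin,recess=False):
    out=[]
    for c in cv2.findContours(mask.astype(np.uint8),cv2.RETR_EXTERNAL,cv2.CHAIN_APPROX_NONE)[0]:
        if cv2.contourArea(c)<amin: continue
        w=np.array([ray(p,u,v,z)[:2] for u,v in c[:,0]])*1000
        (x,y),(a,b),th=cv2.minAreaRect(w.astype(np.float32))
        cam=np.array(p['pose'])[:3,3]*1000
        k=.5*10/(cam[2]-12) if recess else 0
        out.append((np.round([x-k*(x-cam[0]),y-k*(y-cam[1])],1),np.round([a,b],1),round(th,1),c[:,0].mean(0).round()))
    return out
def masks(img):
    h,s,v=cv2.split(cv2.cvtColor(img,cv2.COLOR_BGR2HSV));k=np.ones((3,3),np.uint8)
    b,g,r=[c.astype(int) for c in cv2.split(img)]
    return dict(floor=((g>150)&(g-b>12)&(s<60)),copper=(r-b>50)&(r-g>45),brass=(r-b>60)&(r-g<70)&(r-g>20))
E
python3 - <<'E'
from m import *
for f,t in(('w0',[.625,.067,.374]),('w1',[.506,.246,.445]),('w2',P2[:3,3])):
    img=cv2.imread(f'pics/{f}.png');p=P(t);m=masks(img)
    print(f)
    for n,z,r in(('floor',.012,True),('copper',.08,False),('brass',.0,False)):
        for b in blobs(img,m[n],p,z,150,r):print(' ',n,*b)
E
```

```text
w0
  floor [ 934.5 -333.1] [60.2 88. ] 0.1 [431. 368.]
  floor [ 651.3 -123.8] [59.4 63. ] 90.0 [272. 250.]
  floor [ 957.  -154.4] [107.5 200.3] 14.2 [483. 256.]
  floor [662.  145.1] [ 73.7 125. ] 57.9 [284.  48.]
  brass [ 510.9 -242.8] [33.3 29. ] 20.1 [185. 310.]
  brass [357.7  99.6] [37.  34.6] 0.1 [51. 90.]
  brass [432.7  90.3] [70.6 87.1] 82.1 [107.  97.]
  brass [936.2 129.5] [ 76.  147.8] 0.1 [489.  67.]
w1
  floor [ 644.2 -108.8] [38.6 24.7] 58.0 [328. 312.]
  floor [662.6 146.5] [ 74.6 122.7] 58.0 [349. 178.]
  floor [531.6 370.7] [84.4 62.5] 0.1 [272.  20.]
  brass [422.2  32.8] [32.8 31.6] 0.0 [208. 238.]
  brass [443.   84.4] [75.7 69.6] 66.8 [218. 212.]
  brass [923.2 112.9] [ 55.5 239.3] 14.2 [503. 194.]
  brass [328.3 264.9] [108.5  22.1] 15.8 [143. 103.]
w2
  floor [ 401.4 -609.3] [148.4  72. ] 22.7 [220. 295.]
  floor [ 540.8 -399.9] [68.9 66.7] 24.4 [293. 200.]
  floor [ 651.9 -130.4] [60.2 49.4] 0.1 [379.  17.]
  copper [ 382.6 -279.1] [47.1 46.7] 87.1 [185. 129.]
  brass [  34.6 -579.3] [37.5 73.8] 90.0 [ 21. 283.]
  brass [ 362.9 -283. ] [58.9 57.2] 0.1 [185. 129.]
  brass [ 522.5 -217.7] [35.7 28.4] 15.3 [284.  86.]
```

```bash
python3 -m crank '[0.8,-1.5,1,0, 1.65,-3.1,2,0, 1.65,-3.1,3.5,0, 1.65,-3.1,5,0, 1.65,-3.1,6.2,0, 1.65,-3.1,6.2,0]' && python3 - <<'E'
from m import *
p=snap('wrist','w3.png');img=p['frame']
print(find(p,'beaker'),arm.get_obs()['eef_pos'])
for b in blobs(img,masks(img)['copper'],p,.08,100):print(*b)
E
```

```text
time_s: 4.97
eef_pos: [0.3798, -0.2782, 0.1147]
tcp_rot: [0.707, 0.707, -0.0, -0.003]
ft_force: [0.2, -0.1, 0.5]
gripper_width: 0.0851
gripper_force: 0.0
[(0.96, array([ 0.3861, -0.2875,  0.0535]))] [ 0.38244977 -0.28081582  0.11816413]
[ 381.9 -278.7] [47.8 48.1] 2.0 [257. 214.]
```

View pics/w3.png

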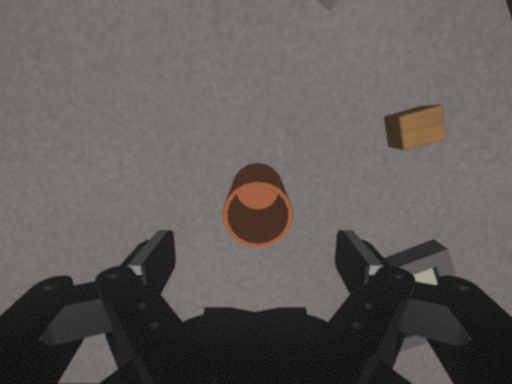

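The beaker rim at (258,213) lies centred between the fingers, and both views agree at (382,-279) mm. I descend and grip.

```bash
python3 -m crank '[0,0,1,0, 0,0,2,0, 0,0,2.7,0, 0,0,2.7,0, 0,0,2.7,0]' && python3 -m crank '[0,0,0,0, 0,0,0,0, 0,0,0,0, 0,0,0,0, 0,0,0,0, 0,0,0,0, 0,0,0,0, 0,0,0,0]' -1 40 && python3 -m crank '[0,0,-0.7,0, 0,0,-2,0, 0,0,-3.3,0, 0,0,-3.3,0, 0,0,-3.3,0]'
```

```text
time_s: 5.7
eef_pos: [0.3835, -0.2819, 0.0382]
tcp_rot: [0.707, 0.707, 0.0, 0.002]
ft_force: [0.3, 0.4, 0.0]
gripper_width: 0.0854
gripper_force: 0.0
time_s: 6.7
eef_pos: [0.3825, -0.2812, 0.0374]
tcp_rot: [0.707, 0.707, -0.0, 0.001]
ft_force: [-2.0, 0.7, 6.7]
gripper_width: 0.0488
gripper_force: 41.1
time_s: 7.32
eef_pos: [0.3813, -0.2798, 0.1343]
tcp_rot: [0.707, 0.707, 0.0, -0.001]
ft_force: [-0.9, 0.1, -1.7]
gripper_width: 0.0484
gripper_force: 42.1
```

```bash
python3 -m crank '[0.8,1.5,0,0, 1.7,3,0,0, 2.6,4.5,0,0, 3.5,6,0,0, 4.4,7.5,0,0, 5.2,9,0,0, 5.2,9,0,0, 5.2,9,0,0, 5.2,9,0,0]' && python3 - <<'E'
from m import *
p=snap('wrist','w4.png');img=p['frame'];m=masks(img)
print(arm.get_obs()['eef_pos'])
for n,z,r in(('floor',.012,True),('copper',.08+.099,False)):
  for b in blobs(img,m[n],p,z,100,r):print(n,*b)
E
```

```text
time_s: 8.45
eef_pos: [0.6501, -0.1248, 0.134]
tcp_rot: [0.707, 0.707, -0.001, -0.001]
ft_force: [-0.4, -0.1, -1.9]
gripper_width: 0.0487
gripper_force: 42.8
[ 0.65039931 -0.12501715  0.13449401]
floor [ 934.1 -271.4] [17.3 91.6] 14.0 [507. 308.]
floor [ 652.3 -112.4] [38.8 65.1] 87.0 [256. 173.]
copper [ 650.8 -116.7] [39.8 47.5] 90.0 [255. 258.]
```

View pics/w4.png

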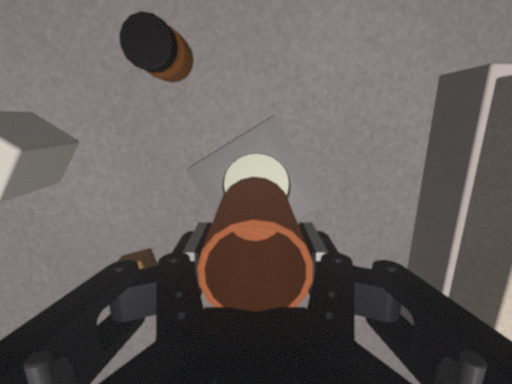

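The held beaker (255,265) lines up with the round floor (257,175), whose centre comes out at about (652,-126). I lower.

```bash
python3 -m crank '[0,0,1,0, 0,0,2,0, 0,0,2.6,0, 0,0,2.75,0, 0,0,2.85,0, 0,0,2.85,0, 0,0,2.85,0]'
```

```text
time_s: 9.38
eef_pos: [0.6529, -0.1247, 0.0509]
tcp_rot: [0.707, 0.707, 0.0, 0.001]
ft_force: [0.2, -0.5, -1.8]
gripper_width: 0.0488
gripper_force: 42.8
```

```bash
python3 -m crank '[0,0,0.05,0, 0,0,0.1,0, 0,0,0.1,0]'; python3 - <<'E'
from h import *
print(arm.get_obs()['ft_force'])
E
```

```text
time_s: 9.75
eef_pos: [0.6528, -0.1247, 0.0494]
tcp_rot: [0.707, 0.707, 0.0, 0.001]
ft_force: [-3.6, 1.5, 8.6]
gripper_width: 0.0487
gripper_force: 43.6
[-3.6070439   1.51288047  8.57713226]
```

```bash
python3 -m crank '[0,0,0,0, 0,0,0,0, 0,0,0,0, 0,0,-1,0, 0,0,-3,0, 0,0,-5,0, 0.3,-2,-6,0, 0.6,-3.5,-7,0, 1,-5,-7,0, 1.3,-6.5,-7,0, 1.5,-7,-7,0, 1.5,-7,-7,0, 1.5,-7,-7,0]' 1 && python3 - <<'E'
from m import *
p=snap('wrist','w5.png');img=p['frame'];m=masks(img)
print(arm.get_obs()['eef_pos'],find(p,'caddy'),find(p,'beaker'))
for t in [np.array(p['pose'])]:print(t.round(4).tolist())
E
```

```text
time_s: 11.38
eef_pos: [0.4434, -0.0799, 0.257]
tcp_rot: [0.707, 0.707, 0.0, 0.001]
ft_force: [-0.1, 0.8, -0.5]
gripper_width: 0.0856
gripper_force: 0.0
[ 0.44341029 -0.07994247  0.25688756] [(0.84, array([ 0.4369, -0.0879,  0.0738]))] [(0.89, array([ 0.6457, -0.1239,  0.064 ]))]
[[1.0, -0.0013, 0.0026, 0.4436], [-0.0006, -0.9647, -0.2635, -0.0132], [0.0029, 0.2635, -0.9647, 0.3995], [0.0, 0.0, 0.0, 1.0]]
```

View pics/w5.png

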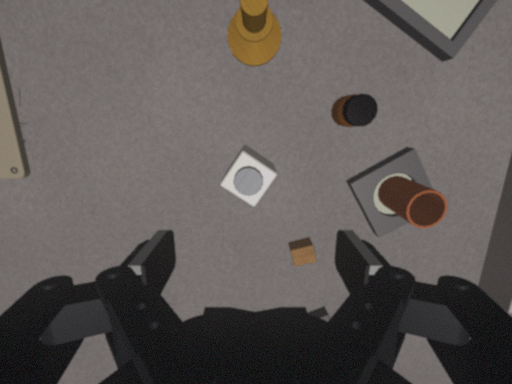

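The beaker stands in its mount (410,200). The caddy top is at (249,178), turned about 30°.

```bash
python3 - <<'E'
from m import *
img=cv2.imread('pics/w5.png');p=P([.4436,-.0132,.3995])
p['pose']=np.array([[1.0,-0.0013,0.0026,0.4436],[-0.0006,-0.9647,-0.2635,-0.0132],[0.0029,0.2635,-0.9647,0.3995],[0,0,0,1]])
g=img.min(2);roi=np.zeros_like(g);roi[130:220,200:300]=1
for th in(130,160,185):
  for b in blobs(img,(g>th)&(roi>0),p,.074,200):print(th,*b)
# bb: candlestick mount etc
E
```

```text
130 [436.1 -89.7] [53.  53.5] 56.1 [248. 179.]
160 [436.2 -89.6] [50.8 51.3] 56.0 [248. 179.]
185 [436.2 -89.7] [48.9 49.3] 56.1 [248. 179.]
```

```bash
python3 -m crank '[-0.35,-0.2,1,1.7, -0.35,-0.2,2,3.4, -0.35,-0.2,3,5, -0.35,-0.2,4,5.7, -0.35,-0.2,4.5,5.7, -0.35,-0.2,5.5,5.7, -0.35,-0.2,6.5,5.7, -0.35,-0.2,7.2,5.7, -0.35,-0.2,7.4,5.7, -0.35,-0.2,7.4,5.7, -0.35,-0.2,7.4,5.7]' && python3 -m crank '[0,0,0,0, 0,0,0,0, 0,0,0,0, 0,0,0,0, 0,0,0,0, 0,0,0,0, 0,0,0,0, 0,0,0,0]' -1 50 && python3 -m crank '[0,0,-0.7,0, 0,0,-2,0, 0,0,-3.5,0, 0,0,-5,0, 0,0,-5,0, 0,0,-5,0]'; python3 - <<'E'
from h import *
o=arm.get_obs();print(R.from_quat(o['tcp_rot']).as_matrix().round(3),np.round(o['q'],2))
E
```

```text
time_s: 12.9
eef_pos: [0.4372, -0.0904, 0.0359]
tcp_rot: [0.884, 0.468, 0.001, 0.001]
ft_force: [0.3, -0.9, 0.6]
gripper_width: 0.0856
gripper_force: 0.0
time_s: 13.9
eef_pos: [0.4365, -0.0901, 0.0355]
tcp_rot: [0.884, 0.468, 0.0, 0.0]
ft_force: [-0.6, 0.0, 6.1]
gripper_width: 0.0537
gripper_force: 54.6
time_s: 14.65
eef_pos: [0.4348, -0.0896, 0.1834]
tcp_rot: [0.884, 0.468, -0.001, -0.001]
ft_force: [-1.9, 1.0, -4.4]
gripper_width: 0.0531
gripper_force: 54.4
[[ 0.562  0.827 -0.002]
 [ 0.827 -0.562  0.001]
 [-0.001 -0.002 -1.   ]] [-0.35 -0.01 -0.46  1.12 -0.    1.82]
```

```bash
python3 -m crank '[-1,1.2,0,-1.4, -2,2.5,0,-2.8, -3,4,0,-4.2, -4,5.3,0,-5.6, -5,6.6,0,-7, -6,7.9,0,-8.4, -6.6,8.7,0,-9.7, -6.6,8.7,0.5,-9.7, -6.6,8.7,1,-9.7, -6.6,8.7,1,-9.7, -6.6,8.7,1,-9.7]' && python3 - <<'E'
from m import *
p=snap('wrist','w6.png');img=p['frame'];m=masks(img)
o=arm.get_obs();print(o['eef_pos'],R.from_quat(o['tcp_rot']).as_matrix().round(3).tolist(),np.array(p['pose'])[:3,3].round(4))
for b in blobs(img,m['floor'],p,.012,100,False):print(*b)
E
```

```text
time_s: 16.02
eef_pos: [0.5402, -0.3994, 0.1544]
tcp_rot: [0.544, 0.839, 0.0, -0.001]
ft_force: [-0.8, -0.2, -3.2]
gripper_width: 0.0536
gripper_force: 54.3
[ 0.54068668 -0.3998815   0.1551817 ] [[-0.407, 0.913, 0.0], [0.913, 0.407, -0.0], [-0.0, 0.0, -1.0]] [ 0.5137 -0.3385  0.297 ]
[ 487.1 -655.9] [ 7.6 43. ] 22.4 [137. 339.]
[ 360.4 -597.4] [119.1   8.1] 24.0 [ 48. 267.]
[ 533.3 -383.8] [69.1 29.3] 24.0 [254. 163.]
```

View pics/w6.png

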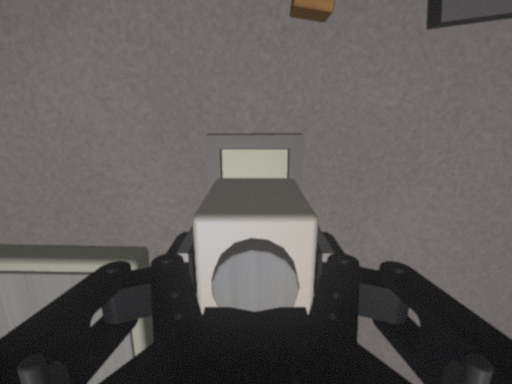

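Caddy and square floor (254,163) are aligned and square to each other. I lower.

```bash
python3 -m crank '[-0.04,0,1,0, -0.04,0,2,0, -0.04,0,3,0, -0.04,0,3.4,0, -0.04,0,3.5,0, -0.04,0,3.55,0, -0.04,0,3.58,0, -0.04,0,3.58,0]'
```

```text
time_s: 17.08
eef_pos: [0.5415, -0.402, 0.0483]
tcp_rot: [0.545, 0.839, -0.0, 0.001]
ft_force: [0.1, -0.2, -4.3]
gripper_width: 0.0536
gripper_force: 54.3
```

```bash
python3 -m crank '[0,0,0.05,0, 0,0,0.1,0, 0,0,0.1,0]'
```

```text
time_s: 17.45
eef_pos: [0.5417, -0.4022, 0.0476]
tcp_rot: [0.545, 0.839, -0.0, 0.001]
ft_force: [-2.8, 2.8, 10.2]
gripper_width: 0.0533
gripper_force: 56.0
```

```bash
python3 -m crank '[0,0,0,0, 0,0,0,0, 0,0,0,0, 0,0,-1,0, 0,0,-3,0, 0,0,-5,0, 0,0,-7,0, 2,0.4,-8.5,0.5, 4,0.8,-8.5,1, 6,1.2,-8.5,1.5, 8,1.6,-8.5,2, 10,2,-8.5,2.5, 12,2.4,-8.5,3, 14,2.8,-8.5,3.5, 15.4,3.2,-8.5,4, 15.4,3.2,-8.5,4.07, 15.4,3.2,-8.5,4.07, 15.4,3.2,-8.5,4.07]' 1 && python3 - <<'E'
from m import *
p=snap('wrist','w7.png');img=p['frame'];m=masks(img)
o=arm.get_obs();print(o['eef_pos'],find(p,'candlestick'),R.from_quat(o['tcp_rot']).as_matrix().round(3).tolist(),np.array(p['pose'])[:3,3].round(4))
print('beaker',find(p,'beaker'))
for b in blobs(img,m['brass'],p,.0,60,False):print(*b)
E
```

```text
time_s: 19.7
eef_pos: [0.4412, 0.0586, 0.2993]
tcp_rot: [0.71, 0.704, -0.0, 0.0]
ft_force: [-0.6, -0.7, -1.0]
gripper_width: 0.0851
gripper_force: 0.0
[0.4411812  0.05852699 0.29931849] [(0.73, array([0.4433, 0.0975, 0.0134]))] [[0.009, 1.0, -0.0], [1.0, -0.009, -0.0], [-0.0, -0.0, -1.0]] [0.4422 0.1253 0.4418]
beaker [(0.76, array([ 0.6598, -0.0998,  0.0467]))]
[443.6  88.5] [67.4 70. ] 89.4 [256. 139.]
[320.5 278.6] [16.4 61.7] 89.5 [167.   4.]
```

View pics/w7.png

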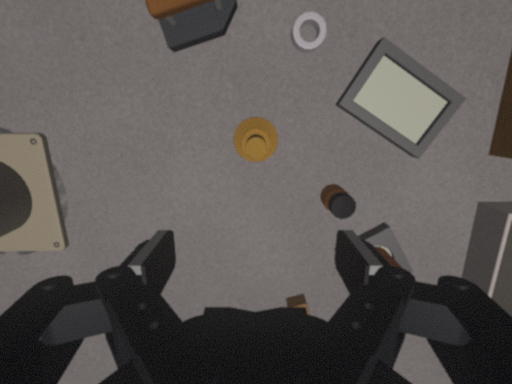

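The candlestick foot (256,139) and nozzle top (256,148) both give (443.5, 88.5) mm.

```bash
python3 -m crank '[0.5,0.08,1,0, 1,0.08,2,0, 1,0.08,3.5,0, 1,0.08,5,0, 1,0.08,6.3,0, 1,0.08,7.1,0, 1,0.08,7.38,0, 1,0.08,7.38,0, 1,0.08,7.38,0]' && python3 -m crank '[0,0,0,0, 0,0,0,0, 0,0,0,0, 0,0,0,0, 0,0,0,0, 0,0,0,0, 0,0,0,0, 0,0,0,0, 0,0,0,0]' -1 60
```

```text
time_s: 20.98
eef_pos: [0.4448, 0.0894, 0.0792]
tcp_rot: [0.71, 0.704, 0.001, 0.001]
ft_force: [-0.3, -0.1, 0.9]
gripper_width: 0.0857
gripper_force: 0.0
time_s: 22.1
eef_pos: [0.4431, 0.0896, 0.0783]
tcp_rot: [0.71, 0.705, -0.0, -0.0]
ft_force: [-2.7, -0.4, 5.9]
gripper_width: 0.0237
gripper_force: 58.5
```

```bash
python3 -m crank '[0,0,-0.7,0, 0,0,-2,0, 0,0,-3.5,0, 0,0,-4,0, 1.5,0.4,-4,0, 3,0.9,-4,0, 4.5,1.3,-4,0, 6,1.8,-4,0, 7.5,2.2,-4,0, 9,2.6,-4,0, 9.8,2.86,-4,0, 9.8,2.86,-4,0, 9.8,2.86,-4,0]' && python3 - <<'E'
from m import *
p=snap('wrist','w8.png');img=p['frame'];m=masks(img)
o=arm.get_obs();print(o['eef_pos'],np.array(p['pose'])[:3,3].round(4))
for n,z in(('floor',.012),('brass',.12)):
  for b in blobs(img,m[n],p,z,100,False):print(n,*b)
E
```

```text
time_s: 23.72
eef_pos: [0.5301, 0.3818, 0.1955]
tcp_rot: [0.71, 0.704, -0.002, -0.0]
ft_force: [0.0, 0.0, -4.9]
gripper_width: 0.024
gripper_force: 59.9
[0.53032898 0.38162599 0.19615451] [0.5316 0.4489 0.3379]
floor [531.4 401.2] [45.3 86.9] 87.8 [255. 156.]
brass [530.1 303.8] [55.  54.7] 51.3 [255. 277.]
brass [530.7 385.4] [56.4 71. ] 86.6 [254. 196.]
```

View pics/w8.png

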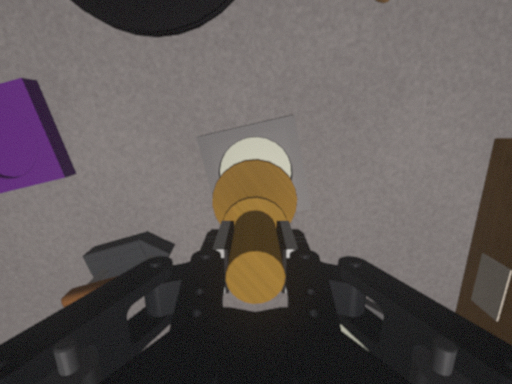

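Candlestick and grey round floor (255,156) are aligned, with the centre at (531,380.5). I lower.

```bash
python3 -m crank '[-0.05,0.03,1,0, -0.05,0.03,2,0, -0.05,0.03,3,0, -0.05,0.03,3.3,0, -0.05,0.03,3.45,0, -0.05,0.03,3.5,0, -0.05,0.03,3.5,0, -0.05,0.03,3.5,0]'
```

```text
time_s: 24.78
eef_pos: [0.5329, 0.3818, 0.094]
tcp_rot: [0.71, 0.705, 0.001, 0.0]
ft_force: [-0.6, 0.2, -5.2]
gripper_width: 0.0242
gripper_force: 59.8
```

```bash
python3 -m crank '[0,0,0.04,0, 0,0,0.08,0, 0,0,0.08,0]'
```

```text
time_s: 25.15
eef_pos: [0.5324, 0.3814, 0.0909]
tcp_rot: [0.71, 0.705, 0.0, 0.0]
ft_force: [-0.1, -0.2, -1.9]
gripper_width: 0.024
gripper_force: 60.3
```

```bash
python3 -m crank '[0,0,0.03,0, 0,0,0.03,0]'
```

```text
time_s: 25.4
eef_pos: [0.5325, 0.3814, 0.0908]
tcp_rot: [0.71, 0.705, 0.0, 0.0]
ft_force: [-2.9, -2.1, 3.6]
gripper_width: 0.0238
gripper_force: 60.9
```

```bash
python3 -m crank '[0,0,0,0, 0,0,0,0, 0,0,0,0, 0,0,-1,0, 0,0,-3,0, 0,0,-5,0, -1.3,-1.5,-6.5,0, -2.6,-3,-7,0, -4,-4.5,-7,0, -4.7,-5.4,-7,0, -4.7,-5.4,-7,0, -4.7,-5.4,-7,0]' 1 && python3 - <<'E'
from m import *
p=snap('wrist','w9.png');img=p['frame'];m=masks(img)
o=arm.get_obs();print(o['eef_pos'],R.from_quat(o['tcp_rot']).as_matrix().round(3).tolist(),np.array(p['pose'])[:3,3].round(4))
print(find(p,'iron'),find(p,'candlestick'))
b,g,r=[c.astype(int) for c in cv2.split(img)]
for z in(.092,):
  for q in blobs(img,(r-b>30)&(r-g>20),p,z,150,False):print(*q)
for q in blobs(img,cv2.morphologyEx((img.max(2)<62).astype(np.uint8),cv2.MORPH_OPEN,np.ones((3,3))),p,.028,300):print('dark',*q)
E
```

```text
time_s: 26.9
eef_pos: [0.37, 0.2419, 0.3001]
tcp_rot: [0.71, 0.704, 0.001, 0.0]
ft_force: [0.1, 0.7, 0.0]
gripper_width: 0.0853
gripper_force: 0.0
[0.37024704 0.2421516  0.29993444] [[0.007, 1.0, 0.001], [1.0, -0.007, 0.001], [0.001, 0.001, -1.0]] [0.3707 0.3085 0.4426]
[(0.72, array([0.3636, 0.2698, 0.0279]))] [(0.75, array([0.5244, 0.3783, 0.076 ]))]
[630.5 -89.3] [ 45.6 120.3] 36.8 [416. 363.]
[363.3 262.1] [90.9 20.9] 16.2 [249. 153.]
[508.4 367.6] [65.9 57.5] 23.1 [369.  63.]
[553.  387.2] [28.2 29. ] 8.7 [407.  46.]
dark [373.3 -41. ] [ 328.9 1020.4] 89.3 [250. 321.]
```

View pics/w9.png

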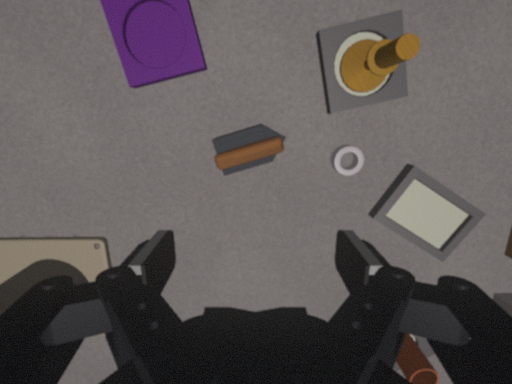

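The candlestick stands in its mount (365,65). The iron's handle (249,153) is at (363,262) mm, turned 16°, with the nose at +x. I turn above it and measure again from this second place.

```bash
python3 -m crank '[0.2,-0.13,0,-1.7, 0.7,-0.13,1,-3.4, 0.7,-0.13,2,-5.1, 0.7,-0.13,3,-6.8, 0.7,-0.13,4,-8.5, 0.7,-0.13,4,-10.2, 0.7,-0.13,4,-11.9, 0.7,-0.13,4,-13.6, 0.7,-0.13,4,-15.3, 0.7,-0.13,4,-17, 0.7,-0.13,4,-17.8, 0.7,-0.13,4,-17.8, 0.7,-0.13,4,-17.8, 0.7,-0.13,4,-17.8]' && python3 - <<'E'
from m import *
p=snap('wrist','w10.png');img=p['frame']
o=arm.get_obs();print(o['eef_pos'],R.from_quat(o['tcp_rot']).as_matrix().round(3).tolist(),np.round(o['q'],2))
b,g,r=[c.astype(int) for c in cv2.split(img)]
for z in(.085,.092,.1):
  for q in blobs(img,(r-b>30)&(r-g>20),p,z,150,False):print(z,*q)
E
```

```text
time_s: 28.8
eef_pos: [0.3657, 0.2627, 0.1796]
tcp_rot: [-0.142, 0.99, -0.0, -0.0]
ft_force: [0.1, 0.1, -0.4]
gripper_width: 0.0858
gripper_force: 0.0
[0.36564159 0.26265926 0.17966706] [[-0.96, -0.282, -0.0], [-0.282, 0.96, -0.0], [0.0, -0.0, -1.0]] [ 0.48  0.   -0.46  1.11 -0.    0.19]
0.085 [467.7 349.5] [55.1 26.4] 85.9 [306. 305.]
0.085 [408.1 544.7] [42.7 13.1] 30.5 [507. 300.]
0.085 [363.  261.4] [93.6 20.9] 15.8 [254. 185.]
0.092 [462.8 346.4] [53.4 25.7] 85.9 [306. 305.]
0.092 [404.9 535.9] [41.5 12.7] 30.5 [507. 300.]
0.092 [361.2 260.9] [90.9 20.3] 15.8 [254. 185.]
0.1 [457.2 342.9] [51.6 24.8] 85.9 [306. 305.]
0.1 [401.4 525.7] [40.  12.3] 30.5 [507. 300.]
0.1 [359.2 260.3] [87.7 19.6] 15.8 [254. 185.]
```

```bash
python3 -m crank '[0,0,1.5,0, 0,0,2.8,0, 0,0,3.6,0, 0,0,3.95,0, 0,0,3.95,0, 0,0,3.95,0]' && python3 -m crank '[0,0,0,0, 0,0,0,0, 0,0,0,0, 0,0,0,0, 0,0,0,0, 0,0,0,0, 0,0,0,0, 0,0,0,0, 0,0,0,0]' -1 90 && python3 -m crank '[0,0,-0.5,0, 0,0,-1,0, 0,0,-1,0]'; python3 - <<'E'
from h import *
o=arm.get_obs();print(o['ft_torque'],o['ft_force'])
E
```

```text
time_s: 29.6
eef_pos: [0.3666, 0.2632, 0.0623]
tcp_rot: [-0.142, 0.99, 0.0, 0.001]
ft_force: [0.3, 0.1, -0.4]
gripper_width: 0.0855
gripper_force: 0.0
time_s: 30.72
eef_pos: [0.3659, 0.2625, 0.0616]
tcp_rot: [-0.142, 0.99, -0.0, 0.0]
ft_force: [0.1, -2.6, 5.2]
gripper_width: 0.0205
gripper_force: 89.4
time_s: 31.1
eef_pos: [0.3667, 0.2633, 0.0926]
tcp_rot: [-0.143, 0.99, 0.001, 0.001]
ft_force: [1.0, 0.5, -5.0]
gripper_width: 0.021
gripper_force: 88.8
[ 0.05361998 -0.07895807  0.0344009 ] [ 0.96974174  0.52624642 -5.03006465]
```

```bash
python3 -m crank '[0,0,-1.5,0, 0,0,-2.7,0, -1.4,-1.1,-2.7,1.4, -2.8,-2.2,-2.7,2.8, -4.2,-3.3,-2.7,4.2, -5.6,-4.4,-2.7,5.6, -7,-5.5,-2.7,7, -8.4,-6.5,-2.7,8, -8.4,-6.5,-2.7,8, -8.4,-6.5,-2.7,8, -8.4,-6.5,-2.7,8]' && python3 - <<'E'
from m import *
p=snap('wrist','w11.png');img=p['frame'];m=masks(img)
o=arm.get_obs();print(o['eef_pos'],R.from_quat(o['tcp_rot']).as_matrix().round(3).tolist(),np.array(p['pose'])[:3,3].round(4),o['ft_force'])
for b in blobs(img,m['floor'],p,.012,60):print(*b)
E
```

```text
time_s: 32.48
eef_pos: [0.6606, 0.147, 0.1715]
tcp_rot: [0.272, 0.962, -0.0, -0.001]
ft_force: [0.6, -0.4, -6.0]
gripper_width: 0.0204
gripper_force: 90.2
[0.66084196 0.14713394 0.17191432] [[-0.852, 0.523, -0.001], [0.523, 0.852, -0.0], [0.001, -0.001, -1.0]] [0.6047 0.1821 0.3142] [ 0.20915227 -0.20266966 -5.12685695]
[ 625.3 -128.8] [37.7 10.3] 87.2 [ 55. 264.]
[977.2 322.6] [ 48.5 138.5] 72.5 [499. 298.]
[613.6 175.5] [75.1 11.8] 58.4 [254. 127.]
```

View pics/w11.png

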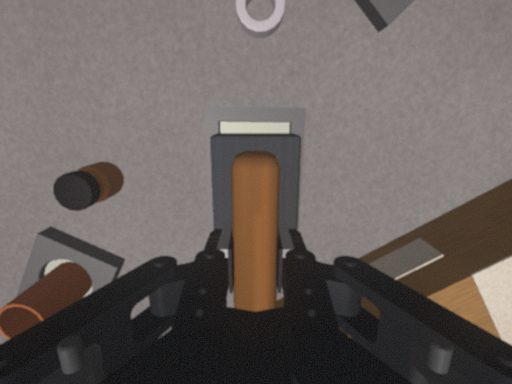

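The iron lines up with the oblong floor (strip at (254,127)), whose centre is (662,146). I lower.

```bash
python3 -m crank '[-0.05,0,1,0, -0.05,0,2,0, -0.05,0,2.8,0, -0.05,0,3.1,0, -0.05,0,3.2,0, -0.05,0,3.22,0, -0.05,0,3.22,0]'
```

```text
time_s: 33.4
eef_pos: [0.6646, 0.1459, 0.077]
tcp_rot: [0.272, 0.962, 0.0, 0.001]
ft_force: [-0.6, 0.4, -5.8]
gripper_width: 0.0208
gripper_force: 90.0
```

```bash
python3 -m crank '[0,0,0.04,0, 0,0,0.08,0, 0,0,0.08,0]'
```

```text
time_s: 33.78
eef_pos: [0.6644, 0.1458, 0.0744]
tcp_rot: [0.272, 0.962, 0.0, 0.001]
ft_force: [0.0, 0.1, -0.4]
gripper_width: 0.0209
gripper_force: 91.0
```

```bash
python3 -m crank '[0,0,0.03,0, 0,0,0.03,0]' && python3 -m crank '[0,0,0,0, 0,0,0,0, 0,0,0,0, 0,0,-1,0, 0,0,-3,0, 0,0,-5,0, 0,0,-7,0, 0,0,-8,0, 0,0,-8,0, 0,0,-8,0]' 1 && python3 - <<'E'
from h import *
a=snap('scene');b=snap('side');w=snap('wrist')
for t in ['candlestick','beaker','caddy','iron','jar','tape']: print(t,find(a,t)[:1],find(b,t)[:1])
f=lambda p,y,x,h,ww:cv2.resize(p['frame'][y:y+h,x:x+ww],(400,300),interpolation=2)
cv2.imwrite('pics/end.png',np.vstack([np.hstack([f(a,130,110,210,280),f(b,110,150,150,200)]),np.hstack([f(w,0,0,384,512),f(a,240,310,75,100)])]))
E
```

```text
time_s: 34.02
eef_pos: [0.6647, 0.1457, 0.0741]
tcp_rot: [0.272, 0.962, 0.0, 0.001]
ft_force: [-1.0, -1.2, 5.3]
gripper_width: 0.0209
gripper_force: 91.8
time_s: 35.28
eef_pos: [0.663, 0.1457, 0.3107]
tcp_rot: [0.272, 0.962, -0.0, -0.001]
ft_force: [-0.4, 0.4, -0.9]
gripper_width: 0.0852
gripper_force: 0.0
candlestick [(0.96, array([0.5424, 0.3741, 0.0318]))] [(0.67, array([0.5234, 0.3842, 0.0312]))]
beaker [(0.78, array([ 0.6629, -0.1149,  0.0655]))] [(0.73, array([ 0.6433, -0.1024,  0.0689]))]
caddy [(0.64, array([ 0.5591, -0.3886,  0.0682]))] [(0.77, array([ 0.5321, -0.3833,  0.0615]))]
iron [(0.58, array([0.6681, 0.1584, 0.0411]))] [(0.79, array([0.644 , 0.1621, 0.0423]))]
jar [(0.71, array([0.5808, 0.0024, 0.0454]))] [(0.71, array([0.5617, 0.0026, 0.0435]))]
tape [(0.68, array([0.5251, 0.241 , 0.024 ]))] []
```

View pics/end.png

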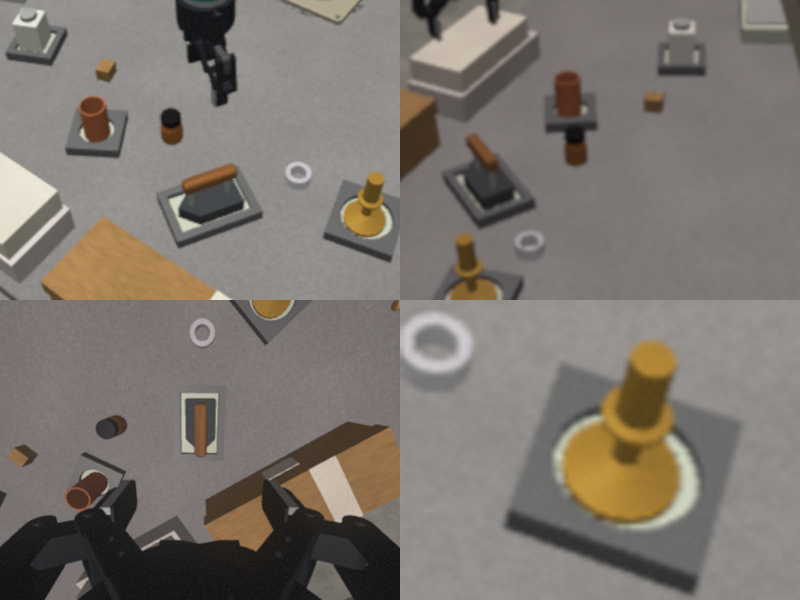

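All four pieces stand flat in their recesses, and the jar and tape have not moved. I hand the job in.

```bash
python3 -c "
from cell import arm
print(arm.finish_job())"
```

```text
the job is handed in; nothing more can be done
None
```

I put all four pieces upright in their own grey mounts, saw them seated in the final pictures with the jar and tape unmoved, and handed the job in at about 35 s; no verdict came back.

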